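# Clear the chocolate melter's lid and hold it open for filling

## Task

A colleague is waiting to load the chocolate melter, but the steel jug is standing on its lid: hang the jug by its handle on the free front hook of the utensil stand, and let go of it. Then lift the melter's lid by its front handle and hold it open at 60 degrees from shut, never forcing it back to its stop; the lid falls shut if released, so finish while still holding it there. Do not disturb the other things on the bench.

Things in the scene. Friction and masses are not known exactly. Their poses are not given: they have to be found in the camera images.
- jug_center (a point): Loose stainless pouring jug (0.2 to 0.34 kg): straight open cylinder, 64 mm wide, 95 mm tall, 3 mm walls, standing on the melter's lid at the start. This point is on its axis, 47.5 mm above its underside. z is its axis, up when upright; +y points to its handle, which lies in the y-z plane; a small pouring lip juts 10 mm from the wall at -y near the rim.
- jug_loop (a point): Centre of the opening of the jug's handle, 49 mm from the jug's axis along its +y and 7 mm above jug_center. The opening is 34 mm wide (along y, wall to outer bar) and 49 mm high; the handle is 8 mm round bar, the underside of its upper bar 24.5 mm above this point. Axes as the jug's.
- jug: The same jug; origin at the centre of its underside, axes as for jug_center. Hung on the hook and let go, it swings down about the hook for a few seconds, then hangs still, slanting, handle side up, clear of the bench.
- hook (a point): Free front hook of the utensil stand: a level black flat bar, 14 mm wide, 8 mm thick. This point is on its upper side, mid-width, 198 mm above the bench, 60 mm in front of the post's axis. 27 mm further forward it bends up to its tip. Axes as the stand's: z up, +x along the bar from tip to post. A handle goes over the tip from the front, moving along +x, and hangs behind the bend.
- hook_tip (a point): Tip of that hook: 53 mm in front (-x) of the hook point; the tip's upper edge is 12 mm higher than the hook point and 55 mm in front of it. Axes as the stand's.
- stand: The fixed utensil stand: dark round base 150 mm wide, one 14 mm steel post, 214 mm tall with its black knob; origin under the post, axes as for the hook. A ladle hangs on a short prong behind the post (+x side), up to 85 mm from the post's axis.
- lid (a joint): Opening angle of the melter's lid in rad: 0 shut, growing as its front edge rises; stop at 1.396 (80 degrees). 60 degrees is 1.047. The lid (0.45 kg) is free on its hinge and falls shut from any angle.
- lid_handle (a point): Middle of the lid's handle: black 10 mm round bar, straight for 104 mm along the lid's y, in the lid's plane, 230 mm from the hinge line, on a leg at each end. Shut, it is 124 mm above the bench, 45 mm in front of the lid's edge and 40 mm in front of the melter's face, only bench below. Axes turn with the lid: -x from hinge to handle, z out of its upper face.
- lid_hinge (a point): Middle of the lid's hinge line, along this point's y at the back of the melter, 124 mm above the bench. Does not turn with the lid: x points from the front to the back of the melter (from handle to hinge when shut), z up. Opening turns the lid about +y: the handle rises and comes back towards the hinge.
- melter: The fixed chocolate melter: white housing 220 x 300 mm (x, y), 120 mm high, front (dial, lamp) at -x, 105 mm in front of the origin, which lies on the bench. Its flat steel lid is 183 x 262 mm (x, y), 8 mm thick, upper face 128 mm above the bench when shut. Axes as for lid_hinge.
- jar_blue: Loose jar of spread, 66 mm wide, 80 mm tall, blue label, black cap; origin under its centre. Bystander: leave it alone.
- jar_pink: Loose jar of spread, 66 mm wide, 80 mm tall, pink label, black cap; origin under its centre. Bystander: leave it alone.
- spatula: Loose spatula lying flat, wooden handle and steel blade, 280 mm long along its own x. Bystander: leave it alone.
- mould: Loose clear chocolate mould with dark pieces in it, 135 x 275 x 24 mm (x, y, z), lying on the bench; origin under its centre. Bystander: leave it alone.
- gift_box: Loose blue box with green ribbon, 90 x 140 x 32 mm (x, y, z), a bow on top; origin under its centre. Bystander: leave it alone.
Not all that is in view belongs to the job. Leave any orange or purple look-alike of the jug alone.

How it is judged:
On the way, in this order (a step that is already met when the one before it is completed fails the run):
1. the jug hangs by its handle on the front hook, let go, with the lid still shut (contact force between jug and stand above 0.8 N and contact force between jug and the fingers below 0.05 N and contact force between jug and the arm below 0.05 N and x of jug_loop in the frame of hook between -0.045 and 0.055 m and y of jug_loop in the frame of hook between -0.035 and 0.035 m and z of jug_loop in the frame of hook between -0.045 and 0.015 m and height (world z) of jug_center above 0.09 m and value of joint lid below 0.1 rad), for 0.2 s.
2. the robot has the lid up at 60 degrees, within 8 (value of joint lid between 0.907 and 1.187 rad and (contact force between lid and the fingers above 0.5 N or contact force between lid and the arm above 0.5 N)), for 0.2 s.
At the end, for the whole second after the job is handed in: Lid still at 60 degrees open, within 8, borne by the robot (0.5 N or more) and not by the jug; jug at rest on the front hook, through its handle (opening from 45 mm before to 55 behind and 35 mm across of the hook point), its middle over 90 mm up, not touched by the robot (all of step 2 and velocity of joint lid between -0.1 and 0.1 rad/s and contact force between lid and jug below 0.05 N and contact force between jug and stand above 0.8 N and contact force between jug and the fingers below 0.05 N and contact force between jug and the arm below 0.05 N and x of jug_loop in the frame of hook between -0.045 and 0.055 m and y of jug_loop in the frame of hook between -0.035 and 0.035 m and z of jug_loop in the frame of hook between -0.045 and 0.015 m and height (world z) of jug_center above 0.09 m and angular speed of jug below 1 rad/s); the arm keeps its last pose, push and grip.
It fails at once if another thing on the bench is pushed more than 30 mm from its place (distance of any of jar_blue, jar_pink, spatula, mould, gift_box from where it was at the start of the episode above 0.03 m).
It fails at once if the lid is driven back against its stop (over 77 degrees) (value of joint lid above 1.344 rad).
It also fails if it takes over 64 s, if anything falls off the work surface, if the arm or the gripper's body presses on something with over 40 N, if the wrist force passes 120 N, or if a joint passes its speed limit or range.

## Robot

A 6-joint arm with a two-finger parallel gripper is mounted at the origin on the work surface. World frame = base frame: x ahead of the robot, y to its left, z up, the work surface at z = 0. Lengths are in m, angles in rad, forces in N, time in s.
With the tool pointing down it reaches from about 0.35 to 0.775 m from the base axis. Payload 7.3 kg.
Tool frame: the origin (TCP) lies midway between the tips of the shut fingers; the grasp point (between the pads) lies grasp_offset behind it (grasp_offset is the distance from the TCP to the grasp point, in m); z points along the fingers, y is the line along which they close (so a half turn about z gives the same grasp; the last joint's range is limited). The gripper opens to 92 mm and grips with 3 to 60 N. Pads are 19 mm wide; open, the fingers measure 130 mm over their backs; the gripper's body (75 mm by 190 mm) begins 47 mm behind the grasp point.
Start: joints at [0.961, 0.342, 1.524, -0, 1.275, -0.146], TCP at [0.235, 0.47, 0.227] pointing down, gripper open.
Joint ranges: [-2.53, 2.53], [-0.77, 2.02], [0.04, 2.7], [-1, 4.14], [0.28, 2.66], [-3.11, 3.11]. Speed limits (rad/s): [2.57, 2.57, 3.14, 3.14, 3.14, 3.14].

## Interface

Orientations are given as [roll, pitch, yaw] about the fixed x, y, z axes, in that order (R = Rz(yaw) Ry(pitch) Rx(roll)).
In Python, from cell import * gives the robot as it stands.
- The arm moves only by the tool step_arm, never from a script. Its argument "plan" is a list of rows, each a list of 5 numbers: the closure, from -1 (fully open) to 1 (shut), then the shift along the tool's x, y, z in m, then the turn about the tool's z in rad. In form: [[hand, x, y, z, twist], ...]. A call has 1 to 20 rows; each row is the pose to reach, as a shift and turn from the pose commanded when the call began, along the tool's axes at that moment; what a row does not reach only later rows make up. A row lasts 1/8 s, in which the tool goes at most 62.5 mm and 10.7 degrees, less where a joint would pass 70% of its speed; a pose out of reach is approached as far as the arm can. A call with a gripper value outside its range is refused whole. The fingers move at their own pace and stop on an object; "grip_force" is the grip in N (left out, the last holds). Time passes only in rows, so rows that repeat a pose let the fingers close. It gives the time, the measured TCP pose, the force, the opening and the grip force at its end, in the units of the state.
- observe(): the state, without advancing time (a new reading comes with each control period).
- read_camera(name): name is "side" or "top" or "wrist"; returns a dict with "img" (400x640x3 uint8, red, green, blue), "range_z" (400x640 float32, m along the optical axis (not along the pixel's ray), 0 where there is no reading), "fx", "fy", "cx", "cy" (pixels), "R" (3x3) and "t" (3): a world point X has camera coordinates R X + t; the wrist camera has in their place "T_tool_cam" (4x4, takes a point from camera to tool coordinates, whose origin is the TCP and whose axes are the flange's). Camera axes: x right, y down, z forward; pixel columns grow to the right and rows downward; lengths in m; the calibration is good to about 2 mm. The wrist camera is an equidistant fisheye: a pixel r from the principal point sees the ray r / f radians off the axis. A picture is of the moment at which its call begins: read the wrist's pose just before it.
- hand_in(): hands the job in; it is judged then, once.
The state is a dict: "time": time; "qpos": joint angles; "qvel": joint speeds; "joint_efforts": joint torques, N m; "tool_pos": TCP position; "tool_rot": TCP orientation; "contact_force": force on the tool from outside, world axes, zero at the start; "torque": the same for the moment, N m; "opening": finger opening in m; "grip_force": force on a finger pad.
Only numpy, scipy, OpenCV 4.12 (cv2) and the standard library are available. Lean on these libraries where they do the work, as an engineer would, in place of code of your own. Each camera call takes 0.05 s, during which the arm holds its last target. There are 200 camera calls.

## Working session

There is one attempt and no reset: what is moved stays moved. The work goes in short steps, Python scripts to look and compute and a tool call to move; the robot and the scene stay as the last step left them, time stands still between calls to the robot, and variables do not carry over. Pictures are saved under pics/ and viewed, at most 10 in all, crops included, and the job is handed in when it is done.

Besides the shell and the picture viewer there is one more tool, called after ">>>" as name([rows], argument=value, ...), one row to a line, values as JSON. step_arm: Moves the arm, as the interface text tells. Its arguments: {"type":"object","properties":{"plan":{"type":"array","items":{"type":"array","items":{"type":"number"}}},"grip_force":{"type":"number"}},"required":["plan"]}

```bash
mkdir -p pics; ls; python3 - <<'E'
from cell import *
import cv2,numpy as np
print(observe())
for n in("side","top"):
    c=read_camera(n); cv2.imwrite(f"pics/{n}0.png",c["img"][:,:,::-1]); np.savez(f"{n}0.npz",**c)
    print(n,c["fx"],c["fy"],c["cx"],c["cy"],c["R"].tolist(),c["t"])
E
```

```text
pics
{'time': 0.0, 'qpos': array([ 9.60998245e-01,  3.42717165e-01,  1.52502745e+00,  3.48034892e-05,
        1.27540229e+00, -1.46004951e-01]), 'qvel': array([ 0.00017289, -0.00222744, -0.00122727,  0.00047236, -0.0022783 ,
        0.00085875]), 'joint_efforts': array([ 1.35168789e-04, -4.31250679e+01, -2.44216722e+01,  7.17248255e-02,
        5.59438672e-02, -1.07883723e-04]), 'tool_pos': array([0.23458978, 0.46921225, 0.22604421]), 'tool_rot': array([-3.14005978e+00, -2.59048744e-04,  2.67778917e+00]), 'contact_force': array([0.99413735, 0.76710534, 0.43850468]), 'torque': array([ 0.01681355, -0.03442802, -0.00914675]), 'grip_force': 0.0, 'opening': 0.09196088291702925}
side 367.6427497682002 367.6427497682002 315.1197089960919 199.53983108645053 [[0.9743883464989253, -0.22457578716295573, -0.011535424882912197], [-0.1766222057693055, -0.7325605558508149, -0.6573884912597197], [0.13918314063231785, 0.6425890971932875, -0.7534635396169084]] [-0.51773366  0.10165684  1.22123062]
top 422.7867248340107 422.7867248340107 326.6272269309835 193.2883351641369 [[0.02609567775073433, -0.9996094829420731, 0.00999485942926531], [-0.9956373592918447, -0.026885371742582126, -0.08935001717193382], [0.08958383997737279, -0.007619606193505553, -0.9959501379167351]] [-0.14889921  0.53657769  1.33214646]
```

View pics/top0.png

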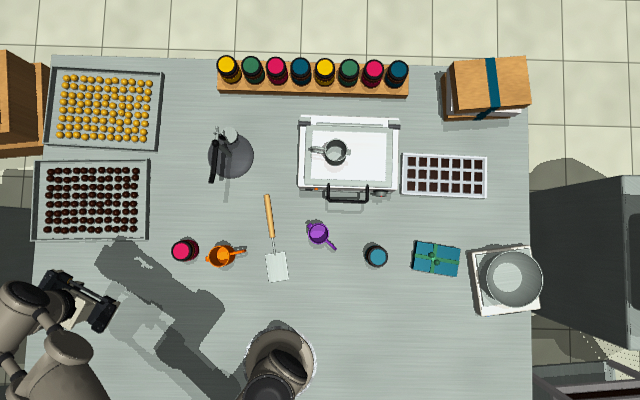

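View pics/side0.png

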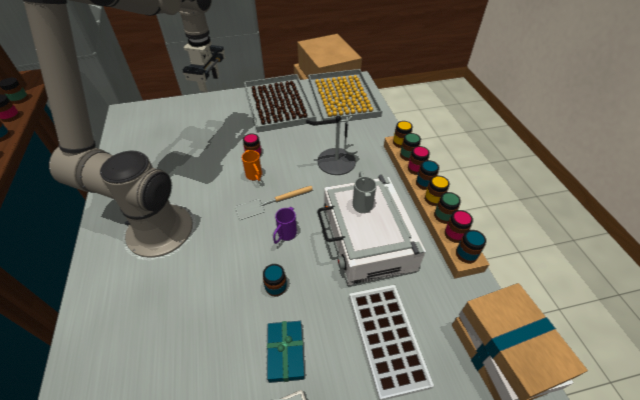

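The steel jug is at top (335,152), side (364,194), on the white lid. It is grey, so it fits the description; purple (318,233) and orange (222,256) are the look-alikes. The stand is at top (231,155). I'll confirm with an enlarged crop and measure.

```bash
cat > h.py <<'E'
import numpy as np,cv2
def cloud(c):
    z=c["range_z"]; v,u=np.mgrid[:400,:640]
    p=np.stack([(u-c["cx"])/c["fx"]*z,(v-c["cy"])/c["fy"]*z,z],-1)
    return (p-c["t"])@c["R"]
E
python3 - <<'E'
from h import *
t=np.load("top0.npz");s=np.load("side0.npz")
a=cv2.resize(t["img"][105:215,195:410],None,fx=3.7,fy=3.7,interpolation=cv2.INTER_CUBIC)[:300]
a=cv2.resize(t["img"][110:210,200:400],(800,400),interpolation=cv2.INTER_CUBIC)
b=cv2.resize(s["img"][105:255,295:430],(0,0),fx=4,fy=4,interpolation=cv2.INTER_CUBIC)[:, :540]
cv2.imwrite("pics/ct.png",a[:,:,::-1]);cv2.imwrite("pics/cs.png",b[:,:,::-1])
T=cloud(t);S=cloud(s)
for n,P,reg in(("top",T,(105,215,195,410)),("side",S,(105,285,295,430))):
    y0,y1,x0,x1=reg;Q=P[y0:y1,x0:x1].reshape(-1,3)
    g=lambda m:(Q[m].min(0).round(3),Q[m].max(0).round(3),np.median(Q[m],0).round(3),m.sum())
    j=(Q[:,2]>.14)&(Q[:,1]<.12)&(Q[:,2]<.3); print(n,"jug>.14",g(j))
    j=(Q[:,2]>.212)&(Q[:,1]<.12)&(Q[:,2]<.3); print(n,"jug rim",g(j))
    k=(Q[:,2]>.18)&(Q[:,1]>.14)&(Q[:,2]<.3); print(n,"stand>.18",g(k))
    print(Q[k][::max(1,k.sum()//45)].round(3).tolist())
E
```

```text
top jug>.14 (array([ 0.612, -0.195,  0.14 ]), array([ 0.675, -0.082,  0.228]), array([ 0.65 , -0.148,  0.202]), np.int64(403))
top jug rim (array([ 0.613, -0.195,  0.212]), array([ 0.675, -0.089,  0.228]), array([ 0.647, -0.151,  0.222]), np.int64(158))
top stand>.18 (array([0.543, 0.172, 0.184]), array([0.705, 0.196, 0.22 ]), array([0.621, 0.184, 0.201]), np.int64(296))
[[0.705, 0.182, 0.208], [0.699, 0.179, 0.21], [0.694, 0.179, 0.206], [0.688, 0.184, 0.208], [0.686, 0.182, 0.205], [0.684, 0.183, 0.201], [0.682, 0.181, 0.196], [0.676, 0.18, 0.199], [0.671, 0.18, 0.197], [0.66, 0.189, 0.217], [0.658, 0.189, 0.215], [0.66, 0.175, 0.207], [0.656, 0.177, 0.21], [0.653, 0.179, 0.211], [0.65, 0.184, 0.211], [0.648, 0.185, 0.207], [0.647, 0.19, 0.2], [0.644, 0.186, 0.201], [0.641, 0.183, 0.202], [0.638, 0.181, 0.2], [0.636, 0.178, 0.2], [0.629, 0.191, 0.204], [0.626, 0.191, 0.203], [0.624, 0.192, 0.199], [0.621, 0.192, 0.198], [0.617, 0.19, 0.205], [0.616, 0.186, 0.198], [0.612, 0.182, 0.202], [0.61, 0.179, 0.201], [0.604, 0.194, 0.197], [0.602, 0.194, 0.196], [0.598, 0.193, 0.201], [0.59
[... 1206 characters left out ...]
.555, 0.188, 0.207], [0.571, 0.196, 0.198], [0.589, 0.195, 0.196], [0.602, 0.188, 0.198], [0.615, 0.186, 0.197], [0.63, 0.185, 0.195], [0.646, 0.178, 0.198], [0.66, 0.178, 0.195], [0.675, 0.181, 0.19], [0.688, 0.173, 0.194], [0.555, 0.184, 0.206], [0.57, 0.188, 0.2], [0.584, 0.188, 0.197], [0.597, 0.185, 0.197], [0.61, 0.179, 0.199], [0.625, 0.181, 0.195], [0.641, 0.174, 0.197], [0.657, 0.179, 0.191], [0.689, 0.175, 0.188], [0.558, 0.183, 0.201], [0.573, 0.186, 0.196], [0.586, 0.183, 0.196], [0.599, 0.178, 0.198], [0.615, 0.183, 0.191], [0.627, 0.176, 0.194], [0.657, 0.178, 0.187], [0.558, 0.184, 0.196], [0.572, 0.182, 0.195], [0.586, 0.183, 0.192], [0.6, 0.18, 0.192], [0.661, 0.178, 0.182]]
```

View pics/ct.png

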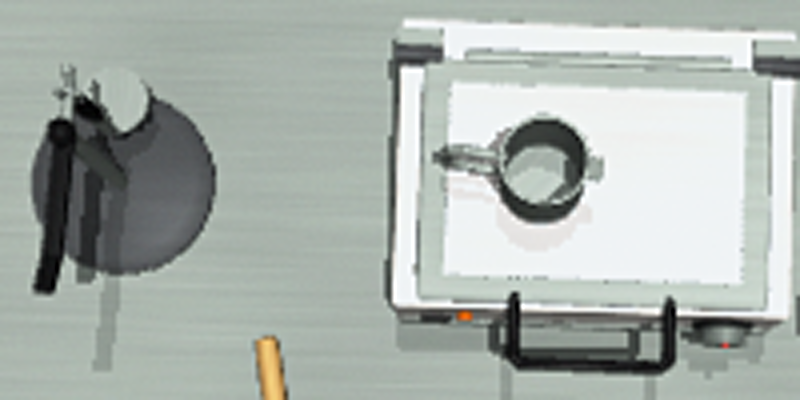

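View pics/cs.png

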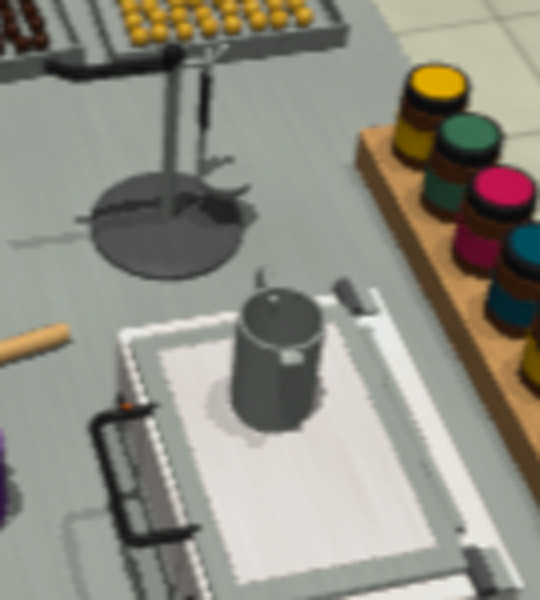

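The crops show the grey jug with its handle to the left, tip near ct px (437,157) and lip at (597,167). The stand's front hook runs from its tip at (42,290) to the post at (62,130), and the lid handle bar is at (515–670,365). Next I fit the numbers.

```bash
python3 - <<'E'
from h import *
import cell
print("go",getattr(cell,"grasp_offset",None))
t=np.load("top0.npz");s=np.load("side0.npz")
for n,c in(("top",t),("side",s)):
    P=cloud(c);A=P.reshape(-1,3);I=c["img"].reshape(-1,3).astype(int)
    x,y,z=A.T
    h=(abs(x-.6)<.04)&(abs(y-.185)<.03)&(z>.185)&(z<.21); k=np.polyfit(x[h],y[h],1); 
    print(n,"hook yaw",np.arctan(k[0]),"y@.6,.55",np.polyval(k,[.6,.55]),np.median(z[h]),h.sum())
    h=(abs(y-.187)<.03)&(z>.19)&(z<.23)&(x<.7)&(x>.52);print(" tip x min",np.percentile(x[h],[0,2]))
    kn=(abs(x-.655)<.03)&(abs(y-.18)<.03)&(z>.207);print(" knob",A[kn].mean(0),A[kn].max(0),A[kn].min(0))
    r=(abs(x-.644)<.05)&(abs(y+.155)<.05)&(z>.217)&(z<.235)
    B=A[r][:,:2]; f=lambda p:np.hypot(*(B-p).T)
    from scipy.optimize import least_squares
    o=least_squares(lambda p:f(p)-.0305,[.644,-.155],loss="soft_l1",f_scale=.002);print(" jug",o.x,r.sum())
    b=(abs(x-.644)<.05)&(y>-.118)&(y<-.07)&(z>.14)&(z<.23);print(" handle pts",A[b].mean(0),A[b].max(0),b.sum(), A[b&(y>-.1)].mean(0))
    d=(I.max(1)<70)&(x>.42)&(x<.58)&(y>-.3)&(y<-.08)&(z>.105)&(z<.14)
    D=A[d]; print(" lidh",D.min(0),D.max(0),d.sum()); e=D[:,0]<D[:,0].min()+.02; print("  bar",np.median(D[e],0),np.arctan(np.polyfit(D[e][:,1],D[e][:,0],1)[0]))
    e=(abs(y+.18)<.1)&(abs(z-.128)<.006)&(x>.45)&(x<.8);print(" lid",A[e].min(0),A[e].max(0),np.median(z[e]))
    base=(np.hypot(x-.65,y-.18)<.1)&(z>.006)&(z<.03)&(I.max(1)<120);print(" base",(A[base].min(0)+A[base].max(0))/2,A[base].max(0)-A[base].min(0))
E
```

```text
go 0.0188
top hook yaw -0.05568007356934747 y@.6,.55 [0.18627968 0.18906656] 0.19953834050177496 152
 tip x min [0.54338351 0.54611706]
 knob [0.65717145 0.1822605  0.21300595] [0.66452131 0.18995227 0.21977823] [0.64997511 0.1743337  0.20707982]
 jug [ 0.64369215 -0.15552595] 115
 handle pts [ 0.6505173  -0.10059325  0.18831174] [ 0.65533036 -0.08230995  0.22000009] 72 [ 0.65154354 -0.09134702  0.18743591]
 lidh [ 0.506231   -0.25704325  0.1214895 ] [ 0.56159213 -0.13217542  0.13685478] 202
  bar [ 0.51158286 -0.19912929  0.1297853 ] 0.0025604173406799666
 lid [ 0.50448818 -0.27997226  0.12200248] [ 0.76783156 -0.08000666  0.13399834] 0.12934672461915203
 base [0.65638805 0.18270114 0.01518189] [0.14628513 0.14663082 0.01827342]
side hook yaw -0.06991185386627205 y@.6,.55 [0.18472899 0.18823029] 0.19671774447540016 90
 tip x min [0.54496471 0.54813524]
 knob [0.6581021  0.18021295 0.21101684] [0.66745939 0.18730156 0.21639743] [0.6500684  0.17076245 0.20781385]
 jug [ 0.64468891 -0.15682589] 114
 handle pts [ 0.65045445 -0.09794091  0.20467131] [ 0.65402908 -0.08403612  0.2175765 ] 24 [ 0.65087062 -0.09056011  0.1988825 ]
 lidh [ 0.50477505 -0.26068037  0.11940013] [ 0.55508002 -0.13401393  0.1319619 ] 172
  bar [ 0.5097318  -0.2071693   0.12715443] 0.008333651336667433
 lid [ 0.50477505 -0.27998565  0.12204875] [ 0.76340979 -0.08006431  0.13390541] 0.12754655978695018
 base [0.65741398 0.18224752 0.01793426] [0.14315796 0.1457848  0.02384864]
```

>>> step_arm([
  [-1, 0, 0, -0.05, 0],
  [-1, 0, 0, -0.1, 0.1],
  [-1, -0.646, -0.376, -0.1, 1.214],
  [-1, -0.646, -0.376, -0.1, 1.214],
  [-1, -0.646, -0.376, -0.1, 1.214],
  [-1, -0.646, -0.376, -0.1, 1.214],
  [-1, -0.646, -0.376, -0.1, 1.214],
  [-1, -0.646, -0.376, -0.1, 1.214],
  [-1, -0.646, -0.376, -0.1, 1.214],
  [-1, -0.646, -0.376, -0.1, 1.214],
  [-1, -0.646, -0.376, -0.1, 1.214],
  [-1, -0.646, -0.376, -0.1, 1.214],
  [-1, -0.646, -0.376, -0.1, 1.214],
  [-1, -0.646, -0.376, -0.1, 1.214],
  [-1, -0.646, -0.376, -0.1, 1.214],
  [-1, -0.646, -0.376, -0.1, 1.214],
  [-1, -0.646, -0.376, -0.1, 1.214],
  [-1, -0.646, -0.376, -0.1, 1.214],
])

```text
time: 2.35
tool_pos: [0.6442, -0.1545, 0.3278]
tool_rot: [3.14, 0.0, 1.465]
contact_force: [-0.9, 0.4, -0.2]
opening: 0.0921
grip_force: 0.0
```

>>> step_arm([
  [-1, -0.001, 0, 0.05, 0],
  [-1, -0.001, 0, 0.1, 0],
  [-1, -0.001, 0, 0.13, 0],
  [-1, -0.001, 0, 0.146, 0],
  [-1, -0.001, 0, 0.146, 0],
  [0.6, -0.001, 0, 0.146, 0],
  [1, -0.001, 0, 0.146, 0],
  [1, -0.001, 0, 0.146, 0],
  [1, -0.001, 0, 0.146, 0],
  [1, -0.001, 0, 0.146, 0],
  [1, -0.001, 0, 0.146, 0],
], grip_force=20)

```text
time: 3.72
tool_pos: [0.6444, -0.1568, 0.1814]
tool_rot: [3.141, 0.0, 1.464]
contact_force: [-2.1, -1.0, 5.8]
opening: 0.0624
grip_force: 20.0
```

>>> step_arm([
  [1, 0, 0, -0.02, 0],
  [1, 0, 0, -0.05, 0],
  [1, 0, 0, -0.085, 0],
  [1, 0, 0, -0.109, 0],
  [1, 0.03, -0.018, -0.109, -0.01],
  [1, 0.07, -0.041, -0.109, -0.02],
  [1, 0.12, -0.071, -0.109, -0.03],
  [1, 0.17, -0.1, -0.109, -0.042],
  [1, 0.22, -0.13, -0.109, -0.042],
  [1, 0.26, -0.153, -0.109, -0.042],
  [1, 0.283, -0.1665, -0.109, -0.042],
  [1, 0.283, -0.1665, -0.109, -0.042],
  [1, 0.283, -0.1665, -0.085, -0.042],
  [1, 0.283, -0.1665, -0.05, -0.042],
  [1, 0.283, -0.1665, -0.03, -0.042],
  [1, 0.283, -0.1665, -0.018, -0.042],
  [1, 0.283, -0.1665, -0.018, -0.042],
  [1, 0.283, -0.1665, -0.018, -0.042],
  [1, 0.283, -0.1665, -0.018, -0.042],
])

```text
time: 6.1
tool_pos: [0.5095, 0.1425, 0.1996]
tool_rot: [3.14, -0.0, 1.506]
contact_force: [-0.1, 0.3, -1.3]
opening: 0.0622
grip_force: 20.0
```

```bash
python3 - <<'E'
from cell import *
from h import *
o=observe();print(o["tool_pos"],o["tool_rot"],o["opening"],o["contact_force"])
ims=[]
for n in("side","top"):
    c=read_camera(n);A=cloud(c).reshape(-1,3);x,y,z=A.T
    px=c["R"]@np.array([.545,.17,.2])+c["t"];u,v=int(px[0]/px[2]*c["fx"]+c["cx"]),int(px[1]/px[2]*c["fy"]+c["cy"])
    ims.append(cv2.resize(c["img"][v-37:v+37,u-50:u+50],(800,592),interpolation=cv2.INTER_CUBIC)[:, :])
    h=(y>.175)&(y<.235)&(x>.47)&(x<.535)&(z>.12)&(z<.25);print(n,h.sum(),A[h].min(0),A[h].max(0),A[h].mean(0))
cv2.imwrite("pics/ins.png",cv2.resize(np.vstack(ims),(405,600))[:,:,::-1])
E
```

```text
[0.50950019 0.14245689 0.19962586] [ 3.13977610e+00 -3.57754359e-04  1.50580124e+00] 0.06222371872016241 [-0.0597292   0.31261714 -1.27729289]
side 20 [0.503787   0.17508608 0.19835277] [0.52492659 0.20092011 0.2399474 ] [0.51190697 0.18157581 0.22064888]Traceback (most recent call last):
  File "<stdin>", line 9, in <module>
    return umr_minimum(a, axis, None, out, keepdims, initial, where)
ValueError: zero-size array to reduction operation minimum which has no identity
```

```bash
python3 - <<'E'
from cell import *
from h import *
c=read_camera("side")
px=c["R"]@np.array([.545,.17,.2])+c["t"];u,v=int(px[0]/px[2]*c["fx"]+c["cx"]),int(px[1]/px[2]*c["fy"]+c["cy"])
cv2.imwrite("pics/ins.png",cv2.resize(c["img"][v-45:v+45,u-60:u+60],(800,600),interpolation=cv2.INTER_CUBIC)[:,:,::-1]);print(u,v)
def pr(X):
    p=c["R"]@np.array(X)+c["t"];u0,v0=p[0]/p[2]*c["fx"]+c["cx"],p[1]/p[2]*c["fy"]+c["cy"];return round((u0-u+60)*6.67),round((v0-v+45)*6.67)
print("loop",pr([.512,.191,.2]),"upper bar",pr([.512,.191,.2285]),"outer bar",pr([.5137,.212,.2]),"tip",pr([.542,.189,.21]),"bar tip bottom",pr([.545,.189,.19]))
E
```

```text
307 126
loop (330, 286) upper bar (327, 240) outer bar (326, 261) tip (387, 264) bar tip bottom (394, 295)
```

View pics/ins.png

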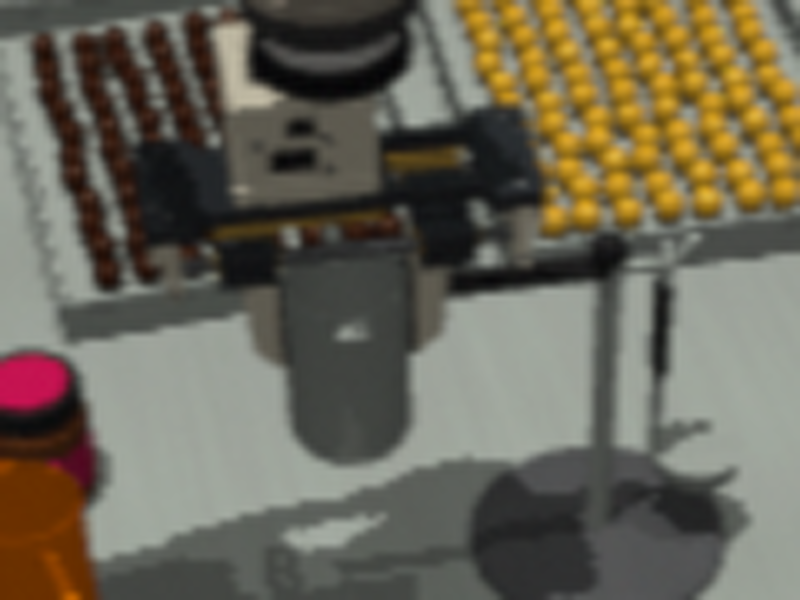

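The jug is upright in the fingers (px 345,350), with the hook bar running from behind it to the post (610,260). I insert along the bar now.

>>> step_arm([
  [1, 0, 0.01, 0, 0],
  [1, 0, 0.02, 0, 0],
  [1, 0, 0.03, 0, 0],
  [1, 0, 0.042, 0, 0],
  [1, 0, 0.055, 0, 0],
  [1, 0, 0.07, 0, 0],
  [1, 0, 0.085, 0, 0],
  [1, 0, 0.085, 0, 0],
  [1, 0, 0.085, 0, 0],
])

```text
time: 7.38
tool_pos: [0.5934, 0.137, 0.1984]
tool_rot: [-3.141, -0.0, 1.506]
contact_force: [-0.4, -0.5, -2.6]
opening: 0.0624
grip_force: 20.0
```

Free entry, no side force. Now lower onto the bar.

>>> step_arm([
  [1, 0, 0, 0.008, 0],
  [1, 0, 0, 0.014, 0],
  [1, 0, 0, 0.019, 0],
  [1, 0, 0, 0.023, 0],
  [1, 0, 0, 0.026, 0],
  [1, 0, 0, 0.026, 0],
  [1, 0, 0, 0.026, 0],
])

```text
time: 8.25
tool_pos: [0.5939, 0.137, 0.1729]
tool_rot: [3.141, -0.0, 1.506]
contact_force: [-0.2, -0.2, -2.7]
opening: 0.0622
grip_force: 20.0
```

>>> step_arm([
  [1, 0, 0, 0.002, 0],
  [1, 0, 0, 0.003, 0],
  [1, 0, 0, 0.003, 0],
  [1, 0, 0, 0.003, 0],
])

```text
time: 8.75
tool_pos: [0.5945, 0.137, 0.1707]
tool_rot: [3.139, -0.001, 1.506]
contact_force: [1.2, 0.3, 5.9]
opening: 0.0617
grip_force: 20.0
```

Contact with the hook (+8.5 N vertical). Back off 1 mm and open.

>>> step_arm([
  [1, 0, 0, -0.001, 0],
  [1, 0, 0, -0.001, 0],
  [0.2, 0, 0, -0.001, 0],
  [-0.5, 0, 0, -0.001, 0],
  [-1, 0, 0, -0.001, 0],
  [-1, 0, 0, -0.001, 0],
  [-1, 0, 0, -0.001, 0],
  [-1, 0, 0, -0.001, 0],
  [-1, 0, 0, -0.001, 0],
  [-1, 0, 0, -0.001, 0],
  [-1, 0, 0, -0.001, 0],
  [-1, 0, 0, -0.001, 0],
  [-1, 0, 0, -0.001, 0],
  [-1, 0, 0, -0.001, 0],
  [-1, 0, 0, -0.001, 0],
  [-1, 0, 0, -0.001, 0],
])

```text
time: 10.75
tool_pos: [0.5938, 0.1369, 0.1707]
tool_rot: [3.142, -0.0, 1.506]
contact_force: [-0.3, -0.2, -0.4]
opening: 0.0919
grip_force: 0.0
```

```bash
python3 - <<'E'
from cell import *
from h import *
c=read_camera("side");u,v=327,136
print(observe()["contact_force"])
cv2.imwrite("pics/rel.png",cv2.resize(c["img"][v-50:v+70,u-80:u+80],(800,600),interpolation=cv2.INTER_CUBIC)[:,:,::-1])
E
```

```text
[1.13270768 0.00317813 0.34695966]
```

View pics/rel.png

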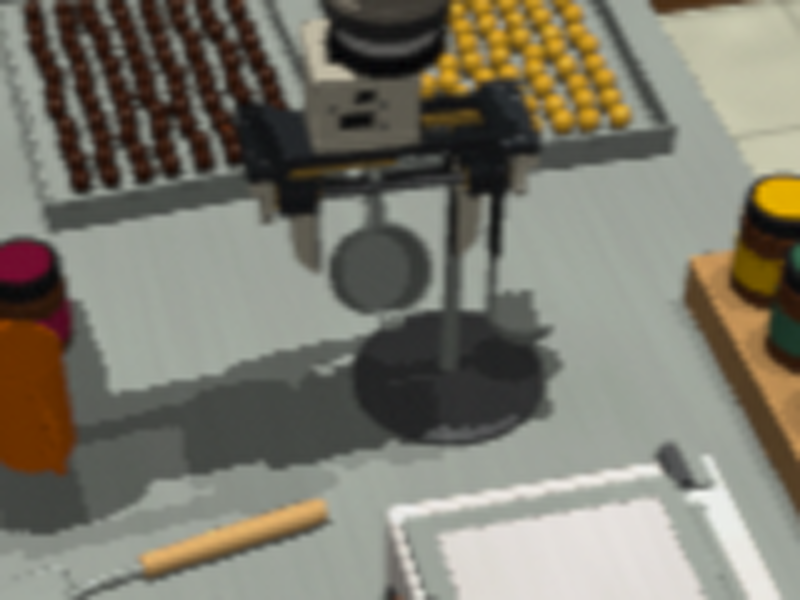

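The jug hangs by its handle on the hook, its underside facing the camera at (380,265), clear of the fingers. Rise straight up, then over the lid handle.

>>> step_arm([
  [-1, 0, 0, -0.02, 0],
  [-1, 0, 0, -0.05, 0],
  [-1, 0, 0, -0.09, 0],
  [-1, 0, 0, -0.13, 0],
  [-1, 0, 0, -0.15, 0],
  [-1, -0.04, -0.008, -0.15, -0.01],
  [-1, -0.09, -0.017, -0.15, -0.02],
  [-0.5, -0.15, -0.028, -0.15, -0.04],
  [0, -0.21, -0.04, -0.15, -0.065],
  [0.39, -0.27, -0.051, -0.15, -0.065],
  [0.39, -0.31, -0.059, -0.15, -0.065],
  [0.39, -0.338, -0.064, -0.15, -0.065],
  [0.39, -0.338, -0.064, -0.13, -0.065],
  [0.39, -0.338, -0.064, -0.09, -0.065],
  [0.39, -0.338, -0.064, -0.06, -0.065],
  [0.39, -0.338, -0.064, -0.04, -0.065],
  [0.39, -0.338, -0.064, -0.04, -0.065],
])

```text
time: 12.92
tool_pos: [0.5072, -0.1958, 0.2094]
tool_rot: [-3.139, -0.002, 1.571]
contact_force: [-0.2, 0.1, -0.0]
opening: 0.0282
grip_force: 0.0
```

```bash
python3 - <<'E'
from cell import *
from h import *
o=observe();print(o["tool_pos"],o["tool_rot"],o["opening"])
w=read_camera("wrist");print(w["fx"],w["cx"],w["cy"],np.array(w["T_tool_cam"]).round(3).tolist())
cv2.imwrite("pics/w.png",w["img"][:,:,::-1])
s=read_camera("side");cv2.imwrite("pics/s2.png",cv2.resize(s["img"][60:240,230:470],(800,600),interpolation=cv2.INTER_CUBIC)[:,:,::-1])
A=cloud(s).reshape(-1,3);x,y,z=A.T;I=s["img"].reshape(-1,3).max(1)
d=(I<70)&(x>.49)&(x<.54)&(y>-.28)&(y<-.1)&(z>.11)&(z<.14);print(A[d].min(0),A[d].max(0),d.sum())
E
```

```text
[ 0.50720882 -0.19579901  0.20943789] [-3.13879785e+00 -1.64427415e-03  1.57074730e+00] 0.02824884240003427
309.70691628693146 319.40245625154233 202.73112614067145 [[0.001, -0.964, -0.264, 0.07], [1.0, 0.001, -0.0, -0.001], [0.001, -0.264, 0.964, -0.159], [0.0, 0.0, 0.0, 1.0]]
[ 0.50461781 -0.25840601  0.12106381] [ 0.5398933  -0.13360385  0.13133254] 156
```

View pics/w.png

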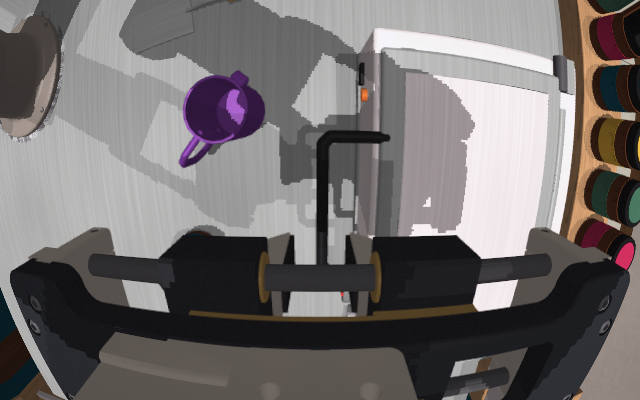

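View pics/s2.png

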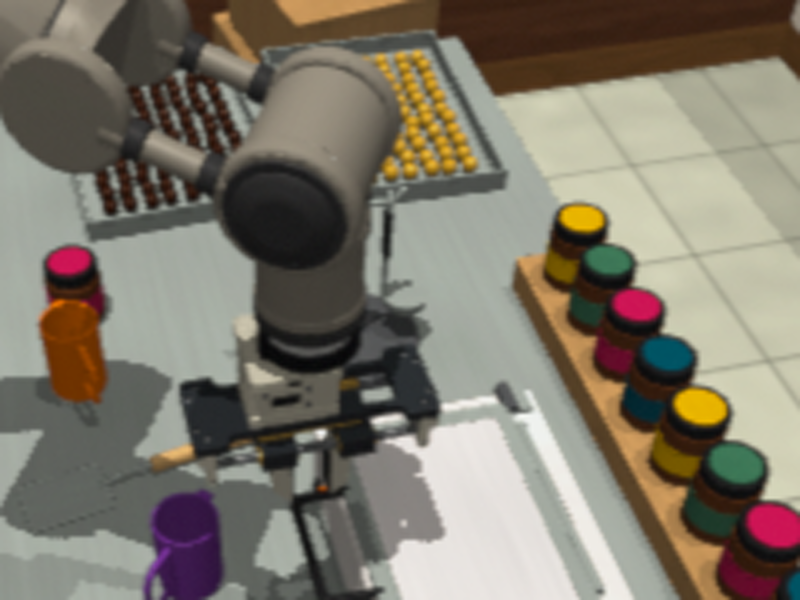

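The bar (u≈322) is between the fingers (u 290–347). The back finger clears the melter face. Descend and close.

>>> step_arm([
  [0.39, 0, 0.001, 0.03, 0],
  [0.39, 0, 0.001, 0.06, 0],
  [0.39, 0, 0.001, 0.085, 0],
  [0.39, 0, 0.001, 0.104, 0],
  [0.39, 0, 0.001, 0.104, 0],
  [0.39, 0, 0.001, 0.104, 0],
  [0.7, 0, 0.002, 0.104, 0],
  [1, 0, 0.003, 0.104, 0],
  [1, 0, 0.003, 0.104, 0],
  [1, 0, 0.003, 0.104, 0],
  [1, 0, 0.003, 0.104, 0],
  [1, 0, 0.003, 0.104, 0],
], grip_force=20)

```text
time: 14.52
tool_pos: [0.5089, -0.1963, 0.1073]
tool_rot: [-3.137, -0.0, 1.571]
contact_force: [-9.4, -0.8, 8.1]
opening: 0.0092
grip_force: 20.0
```

Gripped (9 mm on a 10 mm bar). Lift gently to 15° first.

>>> step_arm([
  [1, 0, -0.001, -0.004, 0],
  [1, 0, -0.001, -0.01, 0],
  [1, 0, 0, -0.02, 0],
  [1, 0, 0.001, -0.03, 0],
  [1, 0, 0.0025, -0.04, 0],
  [1, 0, 0.0045, -0.05, 0],
  [1, 0, 0.007, -0.0595, 0],
  [1, 0, 0.007, -0.0595, 0],
  [1, 0, 0.007, -0.0595, 0],
])

```text
time: 15.65
tool_pos: [0.5163, -0.1963, 0.1664]
tool_rot: [-3.138, 0.0, 1.571]
contact_force: [-8.5, -3.1, 0.5]
opening: 0.009
grip_force: 20.0
```

>>> step_arm([
  [1, 0, 0.002, 0.0, 0],
  [1, 0, 0.002, -0.0095, 0],
  [1, 0, 0.005, -0.019, 0],
  [1, 0, 0.0085, -0.0285, 0],
  [1, 0, 0.0127, -0.038, 0],
  [1, 0, 0.017, -0.047, 0],
  [1, 0, 0.022, -0.0555, 0],
  [1, 0, 0.027, -0.064, 0],
  [1, 0, 0.0328, -0.0724, 0],
  [1, 0, 0.0386, -0.0805, 0],
  [1, 0, 0.045, -0.0883, 0],
  [1, 0, 0.045, -0.0883, 0],
  [1, 0, 0.045, -0.0883, 0],
])

```text
time: 17.27
tool_pos: [0.5613, -0.1967, 0.2566]
tool_rot: [-3.139, 0.002, 1.57]
contact_force: [-12.2, -2.4, 8.7]
opening: 0.0091
grip_force: 20.0
```

>>> step_arm([
  [1, 0, -0.001, -0.001, 0],
  [1, 0, 0.005, -0.009, 0],
  [1, 0, 0.012, -0.016, 0],
  [1, 0, 0.019, -0.023, 0],
  [1, 0, 0.027, -0.03, 0],
  [1, 0, 0.035, -0.0362, 0],
  [1, 0, 0.043, -0.0424, 0],
  [1, 0, 0.0515, -0.048, 0],
  [1, 0, 0.06, -0.0534, 0],
  [1, 0, 0.06, -0.0534, 0],
  [1, 0, 0.06, -0.0534, 0],
  [1, 0, 0.06, -0.0534, 0],
  [1, 0, 0.06, -0.0534, 0],
])

```text
time: 18.9
tool_pos: [0.6231, -0.1969, 0.3099]
tool_rot: [3.139, 0.002, 1.57]
contact_force: [-4.1, -4.5, 5.0]
opening: 0.0092
grip_force: 20.0
```

```bash
python3 - <<'E'
from cell import *
from h import *
o=observe();print(o["tool_pos"],o["contact_force"],o["opening"])
for n in("side","top"):
    s=read_camera(n);A=cloud(s).reshape(-1,3);x,y,z=A.T
    d=(x>.62)&(x<.735)&((abs(y+.28)<.04)|(abs(y+.1)<.03))&(z>.14)&(z<.29);print(n,d.sum())
    if d.sum()>20:
        a=np.polyfit(x[d],z[d],1);b=np.polyfit(z[d],x[d],1);print("angle deg",np.degrees(np.arctan(-a[0])),np.degrees(np.arctan2(1,-b[0])))
    j=(x>.53)&(x<.64)&(y>.11)&(y<.26)&(z>.05)&(z<.188);print(" jug",A[j].min(0),A[j].max(0),j.sum())
    if n=="side":cv2.imwrite("pics/fin.png",cv2.resize(s["img"][80:260,250:490],(800,600),interpolation=cv2.INTER_CUBIC)[:,:,::-1])
E
```

```text
[ 0.62306931 -0.19691443  0.30985997] [-4.06546193 -4.46280453  5.03964196] 0.009155094981984671
side 422
angle deg 57.89902788267761 59.99774199905843
 jug [0.56470398 0.12397573 0.0885798 ] [0.62932303 0.234106   0.18777023] 350
top 313
angle deg 57.95342283289608 58.33757533584945
 jug [0.56304963 0.12635535 0.10589515] [0.63051494 0.23503857 0.18761003] 617
```

View pics/fin.png

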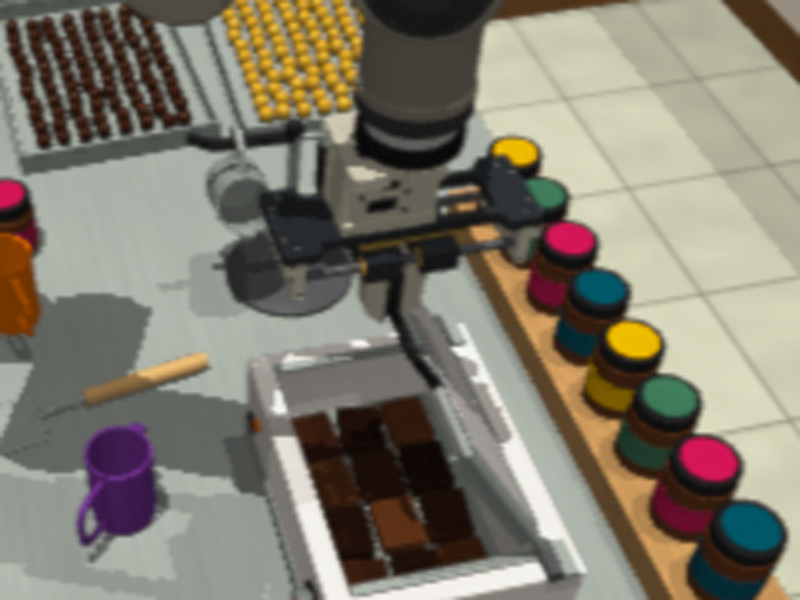

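The lid is open at about 59° with the bar gripped (px 395,290). The jug hangs on the hook at (240,180), untouched. Hold a moment, then hand in.

>>> step_arm([
  [1, 0, 0, 0, 0],
  [1, 0, 0, 0, 0],
  [1, 0, 0, 0, 0],
  [1, 0, 0, 0, 0],
  [1, 0, 0, 0, 0],
  [1, 0, 0, 0, 0],
  [1, 0, 0, 0, 0],
  [1, 0, 0, 0, 0],
  [1, 0, 0, 0, 0],
  [1, 0, 0, 0, 0],
  [1, 0, 0, 0, 0],
  [1, 0, 0, 0, 0],
  [1, 0, 0, 0, 0],
  [1, 0, 0, 0, 0],
  [1, 0, 0, 0, 0],
  [1, 0, 0, 0, 0],
])

```text
time: 21.0
tool_pos: [0.6231, -0.1969, 0.3099]
tool_rot: [3.139, 0.002, 1.57]
contact_force: [-4.7, -3.8, 5.5]
opening: 0.009
grip_force: 20.0
```

```bash
python3 -c "
from cell import *
o=observe();print(o['tool_pos'],o['grip_force'],o['contact_force']);print(hand_in())"
```

```text
[ 0.62306226 -0.19692114  0.30986146] 20.002936720848083 [-4.69252506 -3.83833993  5.45348761]
the job is handed in; nothing more can be done
None
```

The jug is hanging by its handle on the front hook, let go, and the arm is holding the melter lid open at about 59°; I handed the job in at about 21 s, with no verdict returned.

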